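# Index the gel carousel and hold the red cassette up to the inspection camera

### The arm

A 6-joint arm with a two-finger parallel gripper is mounted at the origin on the work surface. World frame = base frame: x ahead of the robot, y to its left, z up, the work surface at z = 0. Lengths are in mm, angles in degrees, forces in N, time in s.
With the tool pointing down it reaches from about 300 to 850 mm from the base axis. Payload 4.2 kg.
Tool frame: the origin (TCP) lies at the very end of the fingers, on their centre line; the grasp point (between the pads) lies 19 mm behind it; z points along the fingers, y is the line along which they close (so a half turn about z gives the same grasp; the last joint's range is limited). The gripper opens to 91 mm and grips with 3 to 60 N. Pads are 32 mm wide; open, the fingers measure 118 mm over their backs; the gripper's body (76 mm by 178 mm) begins 60 mm behind the grasp point.
Start: joints at [-70.932, 18.312, 89.639, -0, 72.044, -1.146], TCP at [198.682, -539.601, 213.976] pointing down, gripper open.
Joint ranges: [-177.97, 177.97], [-48.28, 115.42], [12.27, 149.76], [-77.06, 257.06], [2.81, 150.46], [-146.56, 146.56]. Speed limits (degrees/s): [147.25, 147.25, 180, 180, 180, 180].

### API

Orientations are given as [roll, pitch, yaw] about the fixed x, y, z axes, in that order (R = Rz(yaw) Ry(pitch) Rx(roll)).
In Python, from workcell import env, grab_frame gives the robot as it stands. The module is installed in compiled form; this text tells all that it offers.
- The arm moves only by the tool move_arm, never from a script. Its argument "plan" is a list of rows, each an object of numbers: "tx", "ty", "tz": the shift along the tool's x, y, z in cm; "wx", "wy", "wz": the turn, a rotation vector about the tool's x, y, z in rad. In form: [{"tx": .., "ty": .., "tz": .., "wx": .., "wy": .., "wz": ..}, ...]. A call has 1 to 12 rows; each row shifts and turns the commanded pose from where the row before left it, along the tool's axes as they then stand; what a row does not reach is not made up. A row lasts 1/12 s, in which the tool goes at most 41.7 mm and 7.16 degrees, less where a joint would pass 70% of its speed; a pose out of reach is approached as far as the arm can. A call is refused whole if a number of a shift passes 4.17 or a number of a turn 0.125, either way. A call with a gripper value outside its range is refused whole. "gripper" is the finger opening in cm, from 0 to 9.12, set as the call begins (left out, the last holds). The fingers move at their own pace and stop on an object; "force" is the grip in N (left out, the last holds). Time passes only in rows, so rows that do not move let the fingers close. It gives the time, the measured TCP pose, the force, the opening and the grip force at its end, in the units of the state.
- env.state(): the state, without advancing time (a new reading comes with each control period).
- grab_frame(name): name is "scene" or "side" or "wrist"; returns a dict with "color" (480x640x3 uint8, red, green, blue), "vfov" (degrees; the focal length in pixels is half the picture's height over the tangent of half this angle, whatever the lens; pixels are square), "cx", "cy" (the principal point, pixels), "view" (4x4, takes a point from world to camera coordinates). Camera axes: x right, y up, looking along -z (the intrinsics and any distortion apply to the point x, -y, -z); pixel columns grow to the right and rows downward; lengths in mm; the calibration is good to about 2 mm. A picture is of the moment at which its call begins. There is no depth.
- env.job_done(): hands the job in; it is judged then, once.
The state is a dict: "time_s": time; "qpos": joint angles; "qvel": joint speeds; "effort": joint torques, N m; "ee_pos": TCP position; "ee_rot": TCP orientation; "force": force on the tool from outside, world axes, zero at the start; "torque": the same for the moment, N m; "gripper_width": finger opening in mm; "gripper_force": force on a finger pad.
Only numpy, scipy, OpenCV 4.12 (cv2) and the standard library are available. Lean on these libraries where they do the work, as an engineer would, in place of code of your own. Each camera call takes 0.05 s, during which the arm holds its last target. There are 200 camera calls.

### The job

Turn the gel carousel anticlockwise (seen from above) by its black centre knob, fully to its stop, so that the red gel cassette comes round to the open front of the clear hood; leave it there. Then lift the red cassette out by its tab and hold it up, tab uppermost, to the inspection camera: the middle of its window on the lens axis 15 cm in front of the lens, its face square to the lens (either face will do), and its lower edge level. Finish while still holding it there, still, in the gripper, and leave the other cassettes in their slots and the things on the bench undisturbed.

Things in the scene. Friction and masses are not known exactly. Their poses are not given: they have to be found in the camera images.
- station: fixed station: white plate 300 x 300 x 15 mm with a clear hood (blue edges), walls 4 mm, roof top at 154 mm. Origin: centre of the underside, on the carousel axis. Its -x side is the open front (red mark). The roof is cut away for y -90 to +90 mm from the front edge to x = +60 mm; a cassette lifts out only from the middle of this opening, at the front.
- carousel (a joint): angle of the grey carousel disc (264 mm wide, three radial slots), rad, growing anticlockwise seen from above. Starts at 0; hard stop at 1.2; friction (about 0.1 N m) holds it where it is left. At the stop the red cassette's slot points straight to the station's front (-x), centred 85 mm from the axis.
- carousel_knob (a point): grip point of the black bar knob on the carousel's axis, 190 mm above the bench, turning with it. Bar 52 mm long, 16 thick, 36 high (166 to 202 mm above the bench), on a 36 mm hub. Axes of the disc: z up, x turned by the joint value from the station's x; the bar's length lies at -0.6 rad from this x (at the stop: 0.6 rad anticlockwise from the station's x).
- red_cassette: red mini gel cassette: plate 12 mm thick (x), 80 wide (y), 85 high (z), clear window with blue bands, red tab on top 12 thick, 34 wide, 28 high. 85 to 170 g. Origin: centre of underside. Stands loose in a slot, floor 28 mm above the bench, width along the carousel's radius; slot walls 28 mm high, 1.5 mm play. Lift straight up over 40 mm to clear the slot, 130 mm to clear the hood.
- red_cassette_window (a point): centre of the red cassette's window, 42.5 mm above its underside, in the middle of its thickness and width; axes as the cassette. Both faces look alike.
- red_cassette_tab (a point): centre of the red cassette's grip tab, 99 mm above its underside (113 mm is its top); pinch it across the 12 mm thickness (the cassette's x).
- blue_cassette: mini gel cassette, same shape as the red one, with a blue frame and tab; a bystander that stays in its carousel slot. Origin: centre of its underside.
- green_cassette: mini gel cassette, same shape as the red one, with a green frame and tab; a bystander that stays in its carousel slot. Origin: centre of its underside.
- camera_stand: fixed stand of the inspection camera: dark foot 110 x 120 mm, 18 mm high, and a column and bracket to 280 mm behind and beside the camera. Origin: on the bench, below the camera's tilt axis (which is 270 mm up). The camera looks to the stand's -x side.
- lens (a point): centre of the front glass of the inspection camera (white box 55 x 58 x 52 mm, black lens barrel with white ring light 64 mm in diameter). Axes of the camera head: it looks along -x, tilted downward by between 0.1 and 0.4 rad, differently in each start; y is level, z is the camera's up.
- focus (a point): the point 150 mm in front of the lens on its axis, in free air, where the middle of the window must be; axes as lens (the cassette's x must lie along this x either way round, its y along this y either way round).
- reagent_bottle: white bottle with blue cap, 66 mm in diameter, 120 mm high, standing; a bystander. Origin: centre of its underside.
- pipette: pipette, 240 mm long, lying; a bystander. Origin: the underside near its middle.
- tip_box: orange box of pipette tips, 85 x 120 x 61 mm; a bystander. Origin: centre of its underside.
- tube_rack: fixed blue tube rack 72 x 170 x 35 mm with tubes up to 49 mm high; a bystander. Origin: centre of its underside.
- gel_tank: fixed clear gel tank 260 x 110 x 70 mm with red and black terminals up to 112 mm high; a bystander. Origin: centre of its underside.
Mind the look-alikes: they are no part of the job. Of the things like the red_cassette, leave any that is yellow; of the rest the larger one is meant.

How it is judged (in metres and radians):
On the way, in this order (a step that is already met when the one before it is completed fails the run):
1. the carousel is turned to its stop (value of joint carousel above 1.13 rad), for 0.3 s.
2. the red cassette is lifted clear of its slot in the fingers (contact force between red_cassette and the fingers above 1 N and height (world z) of red_cassette above 0.075 m), for 0.2 s.
At the end, for the whole second after the job is handed in: The fingers hold the red cassette still, tab up, window centre within 20 mm per axis of the point 150 mm before the lens, face and width within 0.17 rad of square and level, touching neither camera nor station; carousel within 0.07 rad of its stop (contact force between red_cassette and the fingers above 1 N and x of red_cassette_window in the frame of focus between -0.02 and 0.02 m and y of red_cassette_window in the frame of focus between -0.02 and 0.02 m and z of red_cassette_window in the frame of focus between -0.02 and 0.02 m and angle between the x axis of red_cassette_window and the x axis of focus, either way round below 0.17 rad and angle between the y axis of red_cassette_window and the y axis of focus, either way round below 0.17 rad and angle between red_cassette_window's own z axis and vertical below 0.8 rad and height (world z) of red_cassette above 0.09 m and linear speed of red_cassette below 0.03 m/s and contact force between red_cassette and camera_stand below 0.2 N and contact force between red_cassette and station below 0.2 N and value of joint carousel above 1.13 rad); the arm keeps its last pose, push and grip.
It fails at once if another cassette is lifted or tipped (z of any of blue_cassette, green_cassette in the frame of carousel_knob above -0.145 m or angle between any of blue_cassette, green_cassette's own z axis and vertical above 0.25 rad).
It fails at once if a bystander on the bench is disturbed (distance of any of reagent_bottle, pipette, tip_box from where it was at the start of the episode above 0.02 m).
It fails at once if the inspection camera is knocked out of its setting (distance of focus from where it was at the start of the episode above 0.01 m).
It also fails if it takes over 48 s, if anything falls off the work surface, if the arm or the gripper's body presses on something with over 40 N, if the wrist force passes 120 N, or if a joint passes its speed limit or range.

## Working session

There is one attempt and no reset: what is moved stays moved. The work goes in short steps, Python scripts to look and compute and a tool call to move; the robot and the scene stay as the last step left them, time stands still between calls to the robot, and variables do not carry over. Pictures are saved under pics/ and viewed, at most 10 in all, crops included, and the job is handed in when it is done.

Besides the shell and the picture viewer there is one more tool, called as a command line: name --argument value ..., lists and objects as JSON in quotes. move_arm: Moves the arm, as the interface text tells. Its arguments: {"type":"object","properties":{"plan":{"type":"array","items":{"type":"object","properties":{"tx":{"type":"number"},"ty":{"type":"number"},"tz":{"type":"number"},"wx":{"type":"number"},"wy":{"type":"number"},"wz":{"type":"number"}}}},"gripper":{"type":"number"},"force":{"type":"number"}},"required":["plan"]}

```bash
mkdir -p pics; python3 - <<'E'
from workcell import env, grab_frame
import cv2, pickle
print(env.state())
for n in ("scene","side","wrist"):
    f=grab_frame(n); pickle.dump(f,open(f"{n}0.pkl","wb"))
    cv2.imwrite(f"pics/{n}0.png",f["color"][:,:,::-1]); print(n,f["vfov"],f["cx"],f["cy"],[k for k in f],f["view"].round(3).tolist())
E
```

```text
{'time_s': 0.0, 'qpos': array([-7.09324311e+01,  1.83524656e+01,  8.97062561e+01,  2.21924170e-04,
        7.20452145e+01, -1.14524535e+00]), 'qvel': array([-0.08120068,  0.11464344, -0.01534635,  0.10358845,  0.00817875,
        0.01457587]), 'effort': array([-1.29052671e-03, -4.12460876e+01, -2.31976479e+01,  7.24561675e-02,
        4.57597047e-02, -1.54539962e-04]), 'ee_pos': array([ 198.50801518, -539.10195701,  213.11304869]), 'ee_rot': array([-1.79896089e+02, -2.28831797e-03,  2.02127436e+01]), 'force': array([0.29564828, 0.09473446, 0.27382919]), 'torque': array([0.00775818, 0.0259513 , 0.05115042]), 'gripper_force': 0.0, 'gripper_width': 91.23330872599499}
scene 46.933460738764374 321.2750873161299 235.36305338393186 ['color', 'vfov', 'cx', 'cy', 'view'] [[0.526, 0.85, -0.011, -306.159], [-0.691, 0.436, 0.576, 277.08], [0.495, -0.296, 0.817, -1886.938], [0.0, 0.0, 0.0, 1.0]]
side 54.31366907622322 320.78231574184247 248.4945121641884 ['color', 'vfov', 'cx', 'cy', 'view'] [[-0.761, -0.648, 0.006, 420.139], [0.449, -0.52, 0.727, -398.199], [-0.468, 0.556, 0.687, -1218.775], [0.0, 0.0, 0.0, 1.0]]
wrist 71.0081851033484 317.46019701239055 239.43595406789805 ['color', 'vfov', 'cx', 'cy', 'view'] [[0.346, -0.938, -0.002, -574.13], [0.899, 0.332, -0.287, 32.268], [0.27, 0.098, 0.958, -391.043], [0.0, 0.0, 0.0, 1.0]]
```

View pics/scene0.png

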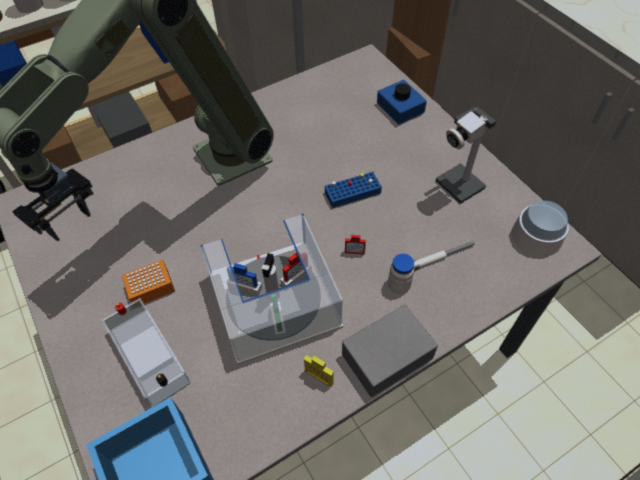

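View pics/side0.png

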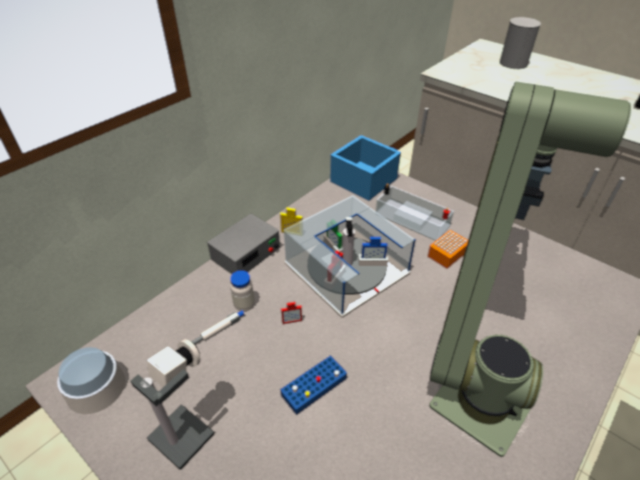

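The scene view shows the station around (275,290), with the knob at about (268,265), red tab (292,262), blue (243,272) and green (276,300). The inspection camera's lens is at about (455,138). Small red and yellow decoys stand outside the station. I'll crop closer.

```bash
python3 - <<'E'
import cv2,numpy as np
s=cv2.imread("pics/scene0.png");d=cv2.imread("pics/side0.png")
c=lambda im,x,y,w,h,W,H:cv2.resize(im[y:y+h,x:x+w],(W,H),interpolation=cv2.INTER_CUBIC)
a=np.hstack([c(s,195,205,160,160,400,400),c(d,270,185,160,160,400,400)])
# cameras at 4x (100x50): scene lens, side lens
b=np.hstack([c(s,425,95,80,40*1,400,200),c(d,125,335,80,40,400,200)])
cv2.imwrite("pics/stat.png",np.vstack([a,b]))
cv2.imwrite("pics/cam.png",np.hstack([c(s,430,95,80,110,400,550),c(d,135,330,80,110,400,550)]))
E
```

```text
(no output)
```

View pics/stat.png

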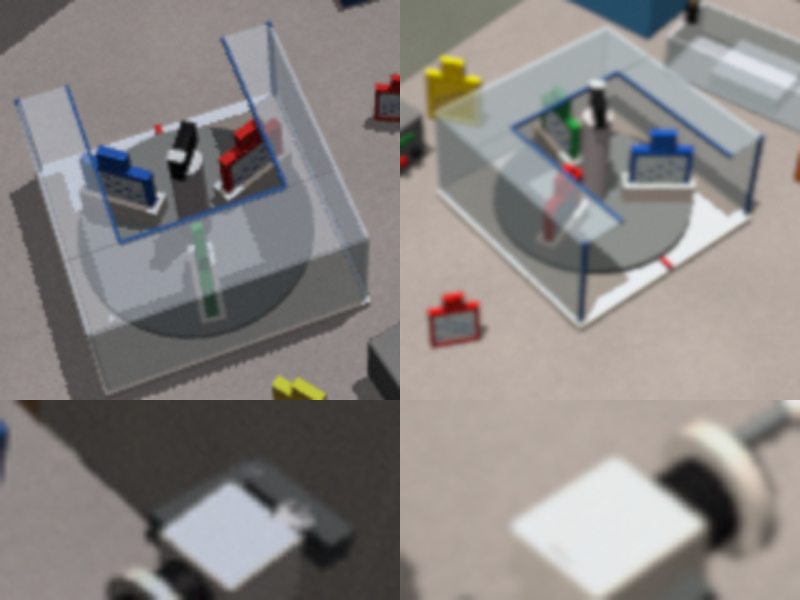

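View pics/cam.png

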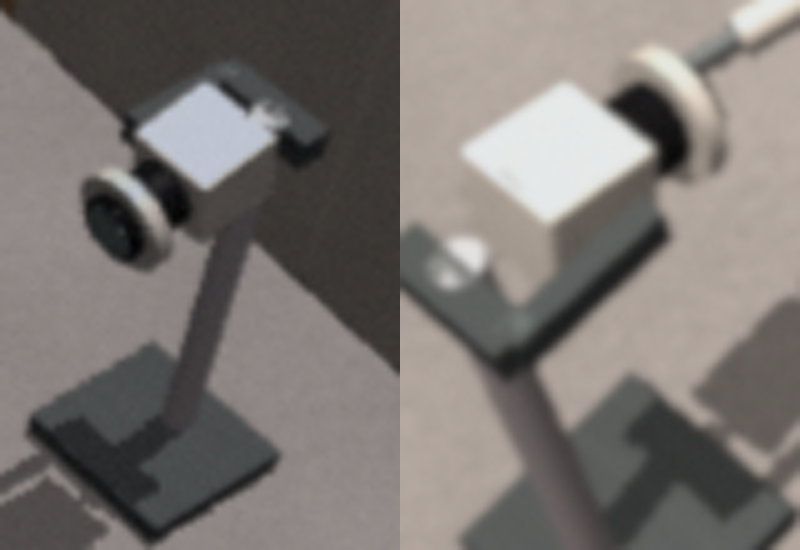

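The crops show the plate corners, red mark, hood edges, camera box corners and ring clearly in both views. I'll fit and triangulate from those.

```bash
cat > h.py <<'E'
import numpy as np,pickle,cv2
from scipy.optimize import least_squares
def proj(f,P):
    P=np.atleast_2d(P); c=P@f["view"][:3,:3].T+f["view"][:3,3]
    F=240/np.tan(np.radians(f["vfov"]/2))
    return np.c_[f["cx"]+F*c[:,0]/-c[:,2], f["cy"]-F*c[:,1]/-c[:,2]]
def tri(obs):  # [(frame,(u,v)),...]
    r=least_squares(lambda p:np.concatenate([proj(f,p)[0]-uv for f,uv in obs]),[500,0,100])
    return r.x, np.abs(r.fun).max()
def Rz(a): return np.array([[np.cos(a),-np.sin(a),0],[np.sin(a),np.cos(a),0],[0,0,1]])
E
cat > m1.py <<'E'
from h import *
S=pickle.load(open("scene0.pkl","rb"));D=pickle.load(open("side0.pkl","rb"))
sp=lambda x,y:(195+x/2.5,205+y/2.5); dp=lambda x,y:(270+(x-400)/2.5,185+y/2.5)
ob=[(S,sp(42,172),(-150,150,15)),(S,sp(268,97),(-150,-150,15)),(S,sp(370,300),(150,-150,15)),(S,sp(108,392),(150,150,0)),(S,sp(158,130),(-147,0,15)),
(S,sp(17,100),(-150,150,154)),(S,sp(268,22),(-150,-150,154)),
(D,dp(582,327),(-150,-150,0)),(D,dp(440,193),(150,-150,7)),(D,dp(750,220),(-150,150,0)),(D,dp(667,263),(-147,0,15)),(D,dp(585,237),(-150,-150,154)),(D,dp(762,137),(-150,150,154))]
def res(p): return np.concatenate([proj(f,np.array(p[:2].tolist()+[0])+Rz(p[2])@np.array(m))[0]-uv for f,uv,m in ob])
best=min((least_squares(res,[600,0,a],loss='soft_l1') for a in (0,1.5,3,-1.5)),key=lambda r:r.cost)
p=best.x;print("station",p,np.degrees(p[2]));print(res(p).reshape(-1,2).round(1).tolist())
sc=lambda x,y:(430+x/5,95+y/5); dc=lambda x,y:(135+(x-400)/5,330+y/5)
T={}
for n,a,b in [("FR",(137,133),(655,150)),("FL",(208,190),(565,82)),("BR",(208,83),(552,220)),("BL",(277,143),(460,153)),("ring",(116,219),(676,115)),("redtab",None,None)]:
    if a: T[n],e=tri([(S,sc(*a)),(D,dc(*b))]);print(n,T[n].round(1),round(e,2))
for n,a,b in [("knobtop",(184,145),(597,88)),("bluetabtop",(112,155),(664,133)),("redtabtop",(243,135),(570,170))]:
    x,e=tri([(S,sp(*a)),(D,dp(*b))]);loc=Rz(-p[2])@(x-[p[0],p[1],0]);print(n,x.round(1),round(e,2),loc.round(1))
print("edges",[np.linalg.norm(T[a]-T[b]).round(1) for a,b in("FR FL".split(),"BR BL".split(),"FR BR".split(),"FL BL".split())])
fw=(T["FR"]+T["FL"]-T["BR"]-T["BL"])/2; fw/=np.linalg.norm(fw); print("fwd",fw,"yaw",np.degrees(np.arctan2(fw[1],fw[0])),"tilt",np.arcsin(-fw[2]))
E
python3 m1.py
```

```text
station [380.61286998 -52.94122091   2.38866441] 136.86038934829793
[[-3.4, -4.8], [7.3, 42.4], [-13.6, -120.4], [0.0, -168.1], [0.4, 19.6], [-2.6, -3.2], [5.8, 45.9], [-22.4, -34.0], [46.5, 97.1], [0.5, 1.6], [-10.4, -14.5], [-23.3, -32.5], [2.6, 0.4]]
FR [493.9 505.6 285.8] 1.15
FL [550.2 509.5 285.9] 1.12
BR [491.7 555.8 296.6] 1.33
BL [548.  560.4 293.4] 0.8
ring [520.7 478.9 255.3] 0.18
knobtop [ 574.2 -151.5  202.9] 1.09 [-208.7  -60.5  202.9]
bluetabtop [ 503.4 -205.8  133.7] 0.59 [-194.1   27.6  133.7]
redtabtop [553.4 -76.  131.7] 1.22 [-141.8 -101.3  131.7]
edges [np.float64(56.4), np.float64(56.6), np.float64(51.5), np.float64(51.5)]
fwd [ 0.04263776 -0.98303975 -0.17836726] yaw -87.51644501764655 tilt 0.17932685484794814
```

```bash
sed -i 's/np.array(m))\[0\]/(np.array(m)*[1,-1,1]))[0]/; s/^best=.*/best=min((least_squares(res,[580,-150,a]) for a in (0,.7,1.5,3,-1.5,-.7)),key=lambda r:r.cost)/' m1.py; python3 m1.py
```

```text
station [ 5.70680098e+02 -1.51119121e+02 -1.85452639e-01] -10.625653505633947
[[-4.1, -1.9], [2.9, -3.3], [0.3, 0.3], [-0.9, 4.2], [-0.6, -0.2], [-3.3, -0.1], [1.1, -1.5], [-1.8, 1.5], [-2.9, -1.3], [-0.6, -0.5], [-0.2, -0.0], [-1.0, 3.1], [1.4, -1.7]]
FR [493.9 505.6 285.8] 1.15
FL [550.2 509.5 285.9] 1.12
BR [491.7 555.8 296.6] 1.33
BL [548.  560.4 293.4] 0.8
ring [520.7 478.9 255.3] 0.18
knobtop [ 574.2 -151.5  202.9] 1.09 [  3.5   0.3 202.9]
bluetabtop [ 503.4 -205.8  133.7] 0.59 [-56.1 -66.2 133.7]
redtabtop [553.4 -76.  131.7] 1.22 [-30.9  70.7 131.7]
edges [np.float64(56.4), np.float64(56.6), np.float64(51.5), np.float64(51.5)]
fwd [ 0.04263776 -0.98303975 -0.17836726] yaw -87.51644501764655 tilt 0.17932685484794814
```

move_arm --plan '[{"tx":3.45,"ty":-1.68,"tz":-0.84},{"tx":3.45,"ty":-1.68,"tz":-0.84},{"tx":3.45,"ty":-1.68,"tz":-0.84},{"tx":3.45,"ty":-1.68,"tz":-0.84},{"tx":3.45,"ty":-1.68,"tz":-0.84},{"tx":3.45,"ty":-1.68,"tz":-0.84},{"tx":3.45,"ty":-1.68,"tz":-0.84},{"tx":3.45,"ty":-1.68,"tz":-0.84},{"tx":3.45,"ty":-1.68,"tz":-0.84},{"tx":3.45,"ty":-1.68,"tz":-0.84},{"tx":3.45,"ty":-1.68,"tz":-0.84},{"tx":3.45,"ty":-1.68,"tz":-0.84}]'

```text
schema error: expected keys tx, ty, tz, wx, wy, wz
```

move_arm --plan '[{"wz":0.114},{"wz":0.114},{"wz":0.114},{"wz":0.114},{"wz":0.114},{"wz":0.114},{"wz":0.114},{"wz":0.114},{"wz":0.114},{"wz":0.114},{},{}]'

```text
schema error: expected keys tx, ty, tz, wx, wy, wz
```

```bash
python3 - <<'E'
from workcell import env, grab_frame
import cv2, pickle
s=env.state();print(s["time_s"],s["ee_pos"],s["ee_rot"],s["qpos"])
f=grab_frame("wrist"); pickle.dump(f,open("w1.pkl","wb"))
cv2.imwrite("pics/w1.png",f["color"][:,:,::-1])
E
```

```text
0.15 [ 198.54051868 -539.24001061  213.34264251] [-1.79925845e+02 -8.05342060e-04  2.02133240e+01] [-7.09333452e+01  1.83412692e+01  8.96889342e+01 -7.13546063e-04
  7.20439527e+01 -1.14644931e+00]
```

View pics/w1.png

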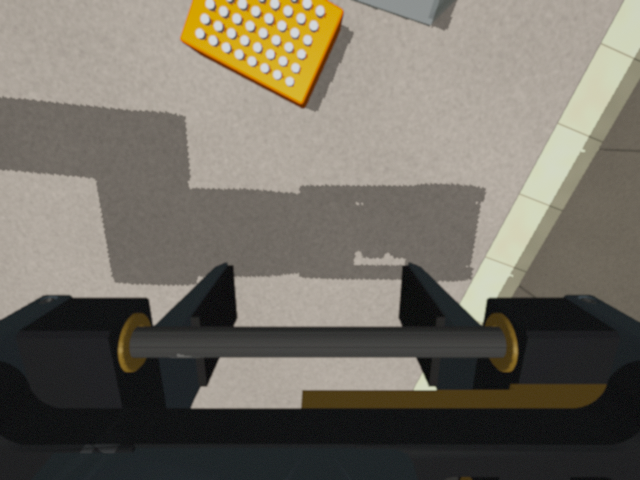

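The moves were refused because every key must be present. The picture shows only the tip box from the start pose. I'll repeat the moves with all the keys.

move_arm --plan '[{"tx":3.45,"ty":-1.68,"tz":-0.84,"wx":0,"wy":0,"wz":0},{"tx":3.45,"ty":-1.68,"tz":-0.84,"wx":0,"wy":0,"wz":0},{"tx":3.45,"ty":-1.68,"tz":-0.84,"wx":0,"wy":0,"wz":0},{"tx":3.45,"ty":-1.68,"tz":-0.84,"wx":0,"wy":0,"wz":0},{"tx":3.45,"ty":-1.68,"tz":-0.84,"wx":0,"wy":0,"wz":0},{"tx":3.45,"ty":-1.68,"tz":-0.84,"wx":0,"wy":0,"wz":0},{"tx":3.45,"ty":-1.68,"tz":-0.84,"wx":0,"wy":0,"wz":0},{"tx":3.45,"ty":-1.68,"tz":-0.84,"wx":0,"wy":0,"wz":0},{"tx":3.45,"ty":-1.68,"tz":-0.84,"wx":0,"wy":0,"wz":0},{"tx":3.45,"ty":-1.68,"tz":-0.84,"wx":0,"wy":0,"wz":0},{"tx":3.45,"ty":-1.68,"tz":-0.84,"wx":0,"wy":0,"wz":0},{"tx":3.45,"ty":-1.68,"tz":-0.84,"wx":0,"wy":0,"wz":0}]'

```text
time_s: 1.2
ee_pos: [518.4, -205.7, 315.1]
ee_rot: [180.0, 0.0, 20.2]
force: [-1.3, -0.2, 0.1]
gripper_width: 91.1
gripper_force: 0.0
```

move_arm --plan '[{"tx":0,"ty":0,"tz":0,"wx":0,"wy":0,"wz":0.114},{"tx":0,"ty":0,"tz":0,"wx":0,"wy":0,"wz":0.114},{"tx":0,"ty":0,"tz":0,"wx":0,"wy":0,"wz":0.114},{"tx":0,"ty":0,"tz":0,"wx":0,"wy":0,"wz":0.114},{"tx":0,"ty":0,"tz":0,"wx":0,"wy":0,"wz":0.114},{"tx":0,"ty":0,"tz":0,"wx":0,"wy":0,"wz":0.114},{"tx":0,"ty":0,"tz":0,"wx":0,"wy":0,"wz":0.114},{"tx":0,"ty":0,"tz":0,"wx":0,"wy":0,"wz":0.114},{"tx":0,"ty":0,"tz":0,"wx":0,"wy":0,"wz":0.114},{"tx":0,"ty":0,"tz":0,"wx":0,"wy":0,"wz":0.114},{"tx":0,"ty":0,"tz":0,"wx":0,"wy":0,"wz":0},{"tx":0,"ty":0,"tz":0,"wx":0,"wy":0,"wz":0}]'

```text
time_s: 2.2
ee_pos: [517.4, -207.3, 314.6]
ee_rot: [180.0, 0.0, -44.9]
force: [-0.1, 1.1, 0.2]
gripper_width: 90.8
gripper_force: 0.0
```

```bash
python3 - <<'E'
from workcell import env, grab_frame
import cv2, pickle
s=env.state();print(s["time_s"],s["ee_pos"],s["ee_rot"],s["qpos"])
f=grab_frame("wrist"); pickle.dump(f,open("w1.pkl","wb"))
cv2.imwrite("pics/w1b.png",f["color"][:,:,::-1])
E
```

```text
2.2 [ 517.40068452 -207.32353486  314.57358706] [ 1.79987775e+02  1.86512443e-02 -4.49370614e+01] [-2.30156399e+01  1.41391357e+01  8.12060068e+01 -4.39698006e-03
  8.46767242e+01  1.11921828e+02]
```

View pics/w1b.png

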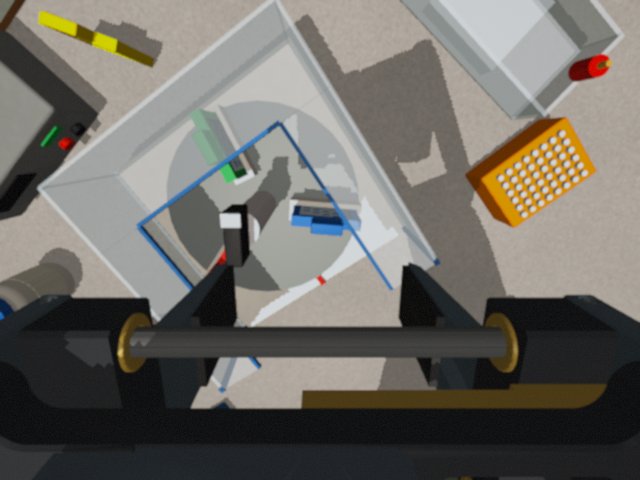

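The wrist view shows these points:
- Knob bar: x about 220–248, y about 207–265, lying along image vertical.
- Roof cut-out corners: (140,227) and (280,124).
- Roof corners: (275,2), (40,188) and (437,262).
- Red mark: (321,281).

I'll refit the station from these.

```bash
cat > m2.py <<'E'
from h import *
W=pickle.load(open("w1.pkl","rb"))
ob=[((140,227),(60,90,154)),((280,124),(60,-90,154)),((275,2),(150,-150,154)),((40,188),(150,150,154)),((437,262),(-150,-150,154)),((321,281),(-147,0,15)),((391,288),(-150,-90,154))]
def pt(p,m): return np.r_[p[:2],0]+Rz(p[2])@np.array(m)
def res(p): return np.concatenate([proj(W,pt(p,m))[0]-uv for uv,m in ob])
r=least_squares(res,[571,-151,-.19],loss='soft_l1');p=r.x;print(p,np.degrees(p[2]));print(res(p).reshape(-1,2).round(1).tolist())
np.save("st.npy",p)
a=p[2]-.6;u=np.array([np.cos(a),np.sin(a)]);v=np.array([-u[1],u[0]])
for s,t in((1,1),(1,-1),(-1,-1),(-1,1)): print("bar",proj(W,np.r_[p[:2]+26*s*u+8*t*v,202])[0].round(1),end=" ")
c,s_=cv2.threshold(cv2.cvtColor(W["color"][190:285,195:275],cv2.COLOR_RGB2GRAY),45,255,cv2.THRESH_BINARY_INV)
print();print("tabpos at stop",pt(p,(-85,0,127)))
im=cv2.resize(W["color"][190:290,180:300,::-1],None,fx=5,fy=5,interpolation=cv2.INTER_CUBIC)
q=np.array([(proj(W,np.r_[p[:2]+26*s*u+8*t*v,202])[0]-[180,190]+.5)*5 for s,t in((1,1),(1,-1),(-1,-1),(-1,1))]).astype(int)
cv2.polylines(im,[q.reshape(-1,1,2)],True,(0,255,0),1);cv2.imwrite("pics/knob.png",im)
E
python3 m2.py
```

```text
[ 5.67578567e+02 -1.49987223e+02 -1.88594526e-01] -10.805670369838762
[[-3.8, 1.3], [-0.1, -0.9], [-0.2, -15.7], [-12.5, -0.1], [6.9, 2.7], [0.8, 1.1], [3.4, 5.9]]
bar [219.6 212.3] bar [238.3 212.4] bar [241.9 269.1] bar [224.1 269. ] 
tabpos at stop [ 484.08572761 -134.05154803  127.        ]
```

View pics/knob.png

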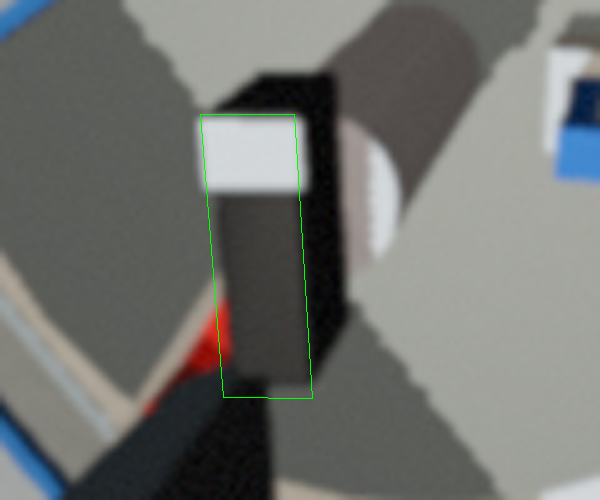

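The predicted bar outline fits the knob to about 1–2 px, so the knob is at about (567,-150). The outer roof corners lie inside the prediction, which suggests lens distortion. I'll move over the knob and check again numerically.

move_arm --plan '[{"tx":-0.12,"ty":-1.88,"tz":1.6,"wx":0,"wy":0,"wz":0},{"tx":-0.12,"ty":-1.88,"tz":1.6,"wx":0,"wy":0,"wz":0},{"tx":-0.12,"ty":-1.88,"tz":1.6,"wx":0,"wy":0,"wz":0},{"tx":-0.12,"ty":-1.88,"tz":1.6,"wx":0,"wy":0,"wz":0},{"tx":0,"ty":0,"tz":0,"wx":0,"wy":0,"wz":0},{"tx":0,"ty":0,"tz":0,"wx":0,"wy":0,"wz":0}]'

```text
time_s: 2.75
ee_pos: [567.2, -150.4, 249.7]
ee_rot: [179.9, 0.1, -44.9]
force: [-0.1, 0.4, 0.4]
gripper_width: 91.6
gripper_force: 0.0
```

```bash
cat > m3.py <<'E'
from h import *
from workcell import env, grab_frame
s=env.state();print(s["ee_pos"],s["ee_rot"])
f=grab_frame("wrist");pickle.dump(f,open("w2.pkl","wb"))
cv2.imwrite("pics/w2.png",f["color"][:,:,::-1])
p=np.load("st.npy");a=p[2]-.6;u=np.array([np.cos(a),np.sin(a)])
def white(fr,c,n):
    x,y=c.astype(int);c0=fr["color"][y-n:y+n,x-n:x+n].astype(int)
    hs=cv2.inRange(fr["color"][y-n:y+n,x-n:x+n],(170,170,170),(255,255,255))
    k,l,st,ce=cv2.connectedComponentsWithStats(hs);i=np.argsort(-st[1:,4])+1
    return [(ce[j]+[x-n,y-n],st[j].tolist()) for j in i[:3]]
W=pickle.load(open("w1.pkl","rb"))
P=np.r_[p[:2]+19*u,202]
for fr,n in((W,30),(f,40)):
    c=proj(fr,P)[0];print("pred",c.round(1));print(white(fr,c,n))
E
python3 m3.py
```

```text
[ 567.17705907 -150.36989587  249.73189827] [ 1.79904689e+02  1.11030437e-01 -4.49320391e+01]
pred [229.5 220.3]
[(array([229.63602941, 220.39338235]), [21, 24, 20, 14, 272]), (array([255.75, 230.49]), [54, 29, 6, 23, 100])]
pred [317.  235.6]
[(array([300.98543689, 248.94660194]), [19, 44, 12, 23, 206]), (array([336.63492063, 247.48412698]), [57, 43, 9, 22, 126]), (array([284.87387387, 244.22522523]), [2, 41, 15, 18, 111])]
```

The knob patch matches its prediction to 0.1 px. Descending and gripping.

move_arm --plan '[{"tx":0,"ty":0,"tz":1.6,"wx":0,"wy":0,"wz":0},{"tx":0,"ty":0,"tz":1.6,"wx":0,"wy":0,"wz":0},{"tx":0,"ty":0,"tz":1.6,"wx":0,"wy":0,"wz":0},{"tx":0,"ty":0,"tz":1.5,"wx":0,"wy":0,"wz":0},{"tx":0,"ty":0,"tz":1.5,"wx":0,"wy":0,"wz":0},{"tx":0,"ty":0,"tz":0,"wx":0,"wy":0,"wz":0}]'

```text
time_s: 3.3
ee_pos: [565.6, -151.5, 171.2]
ee_rot: [179.9, 0.2, -45.1]
force: [-1.0, 0.3, -0.7]
gripper_width: 90.9
gripper_force: 0.0
```

move_arm --plan '[{"tx":0,"ty":0,"tz":0,"wx":0,"wy":0,"wz":0},{"tx":0,"ty":0,"tz":0,"wx":0,"wy":0,"wz":0},{"tx":0,"ty":0,"tz":0,"wx":0,"wy":0,"wz":0},{"tx":0,"ty":0,"tz":0,"wx":0,"wy":0,"wz":0},{"tx":0,"ty":0,"tz":0,"wx":0,"wy":0,"wz":0},{"tx":0,"ty":0,"tz":0,"wx":0,"wy":0,"wz":0},{"tx":0,"ty":0,"tz":0,"wx":0,"wy":0,"wz":0},{"tx":0,"ty":0,"tz":0,"wx":0,"wy":0,"wz":0}]' --gripper 0.5 --force 30

```text
time_s: 3.97
ee_pos: [567.5, -150.9, 172.8]
ee_rot: [-180.0, -0.0, -45.1]
force: [0.3, -0.4, -0.8]
gripper_width: 40.3
gripper_force: 0.0
```

move_arm --plan '[{"tx":0,"ty":0,"tz":0,"wx":0,"wy":0,"wz":0},{"tx":0,"ty":0,"tz":0,"wx":0,"wy":0,"wz":0},{"tx":0,"ty":0,"tz":0,"wx":0,"wy":0,"wz":0},{"tx":0,"ty":0,"tz":0,"wx":0,"wy":0,"wz":0},{"tx":0,"ty":0,"tz":0,"wx":0,"wy":0,"wz":0},{"tx":0,"ty":0,"tz":0,"wx":0,"wy":0,"wz":0}]'

```text
time_s: 4.47
ee_pos: [567.4, -150.9, 172.7]
ee_rot: [-180.0, -0.0, -45.1]
force: [-0.1, -0.2, -0.4]
gripper_width: 15.8
gripper_force: 30.0
```

move_arm --plan '[{"tx":0,"ty":0,"tz":0,"wx":0,"wy":0,"wz":-0.1},{"tx":0,"ty":0,"tz":0,"wx":0,"wy":0,"wz":-0.1},{"tx":0,"ty":0,"tz":0,"wx":0,"wy":0,"wz":-0.1},{"tx":0,"ty":0,"tz":0,"wx":0,"wy":0,"wz":-0.1},{"tx":0,"ty":0,"tz":0,"wx":0,"wy":0,"wz":-0.1},{"tx":0,"ty":0,"tz":0,"wx":0,"wy":0,"wz":-0.1},{"tx":0,"ty":0,"tz":0,"wx":0,"wy":0,"wz":-0.1},{"tx":0,"ty":0,"tz":0,"wx":0,"wy":0,"wz":-0.1},{"tx":0,"ty":0,"tz":0,"wx":0,"wy":0,"wz":-0.1},{"tx":0,"ty":0,"tz":0,"wx":0,"wy":0,"wz":-0.1},{"tx":0,"ty":0,"tz":0,"wx":0,"wy":0,"wz":-0.1},{"tx":0,"ty":0,"tz":0,"wx":0,"wy":0,"wz":-0.08}]'

```text
time_s: 5.47
ee_pos: [567.3, -151.6, 172.7]
ee_rot: [179.9, 0.0, 22.7]
force: [-0.6, -3.0, -1.1]
gripper_width: 15.9
gripper_force: 30.0
```

move_arm --plan '[{"tx":0,"ty":0,"tz":0,"wx":0,"wy":0,"wz":-0.02},{"tx":0,"ty":0,"tz":0,"wx":0,"wy":0,"wz":-0.02},{"tx":0,"ty":0,"tz":0,"wx":0,"wy":0,"wz":0},{"tx":0,"ty":0,"tz":0,"wx":0,"wy":0,"wz":0},{"tx":0,"ty":0,"tz":0,"wx":0,"wy":0,"wz":0}]'

```text
time_s: 5.88
ee_pos: [567.3, -151.6, 172.7]
ee_rot: [179.9, 0.0, 24.7]
force: [-0.9, -5.2, -1.2]
gripper_width: 16.0
gripper_force: 30.3
```

```bash
python3 - <<'E'
from workcell import env
s=env.state();print(s["ee_pos"],s["ee_rot"],s["force"],s["torque"],s["gripper_width"],s["qpos"])
E
```

```text
[ 567.32721677 -151.57668205  172.71955372] [1.79947473e+02 2.84145721e-02 2.46875169e+01] [-0.92451173 -5.19059997 -1.16203048] [-0.83635877  0.04514263 -1.02585255] 16.026995336847307 [-1.60474742e+01  2.10095115e+01  9.17218978e+01 -6.32633532e-02
  6.72558567e+01  4.92894480e+01]
```

The turn is complete: about 1 N m at the stop and yaw turned by 69.8°. Releasing, rising, and looking.

move_arm --plan '[{"tx":0,"ty":0,"tz":0,"wx":0,"wy":0,"wz":0},{"tx":0,"ty":0,"tz":0,"wx":0,"wy":0,"wz":0},{"tx":0,"ty":0,"tz":0,"wx":0,"wy":0,"wz":0},{"tx":0,"ty":0,"tz":0,"wx":0,"wy":0,"wz":0},{"tx":0,"ty":0,"tz":0,"wx":0,"wy":0,"wz":0},{"tx":0,"ty":0,"tz":0,"wx":0,"wy":0,"wz":0},{"tx":0,"ty":0,"tz":-2,"wx":0,"wy":0,"wz":0},{"tx":0,"ty":0,"tz":-3,"wx":0,"wy":0,"wz":0},{"tx":0,"ty":0,"tz":-3,"wx":0,"wy":0,"wz":0}]' --gripper 5.0

```text
time_s: 6.63
ee_pos: [566.8, -150.5, 252.8]
ee_rot: [-179.9, 0.1, 24.8]
force: [0.8, -0.9, 0.4]
gripper_width: 50.3
gripper_force: 0.0
```

move_arm --plan '[{"tx":0,"ty":0,"tz":0,"wx":0,"wy":0,"wz":0.123},{"tx":0,"ty":0,"tz":0,"wx":0,"wy":0,"wz":0.123},{"tx":0,"ty":0,"tz":0,"wx":0,"wy":0,"wz":0.123},{"tx":0,"ty":0,"tz":0,"wx":0,"wy":0,"wz":0.123},{"tx":0,"ty":0,"tz":0,"wx":0,"wy":0,"wz":0.123},{"tx":-3.8,"ty":0,"tz":0,"wx":0,"wy":0,"wz":0},{"tx":-3.8,"ty":0,"tz":0,"wx":0,"wy":0,"wz":0},{"tx":-3.8,"ty":0,"tz":0,"wx":0,"wy":0,"wz":0},{"tx":0,"ty":0,"tz":0,"wx":0,"wy":0,"wz":0},{"tx":0,"ty":0,"tz":0,"wx":0,"wy":0,"wz":0}]'

```text
time_s: 7.47
ee_pos: [454.0, -129.8, 253.3]
ee_rot: [-180.0, -0.1, -10.4]
force: [0.6, 0.5, 1.1]
gripper_width: 50.0
gripper_force: 0.0
```

```bash
python3 - <<'E'
from workcell import env, grab_frame
import cv2, pickle
s=env.state();print(s["time_s"],s["ee_pos"],s["ee_rot"],s["gripper_width"])
for n in("wrist","scene","side"):
    f=grab_frame(n); pickle.dump(f,open(n+"3.pkl","wb"))
    cv2.imwrite(f"pics/{n}3.png",f["color"][:,:,::-1])
E
```

```text
7.4667 [ 453.97660171 -129.80266809  253.32368978] [-1.79999600e+02 -6.61598755e-02 -1.04459964e+01] 49.956524909294274
```

View pics/wrist3.png

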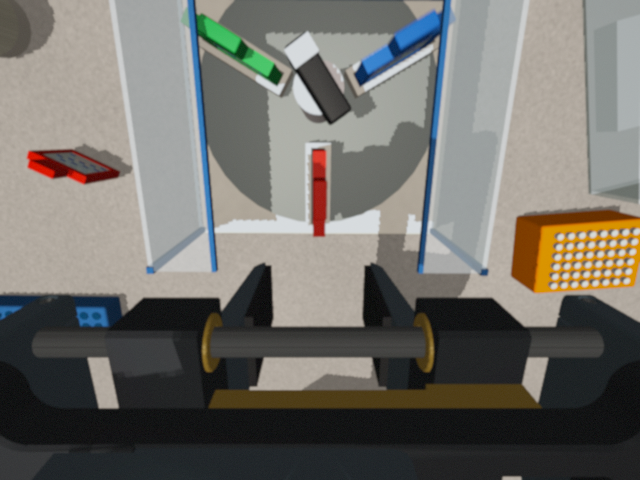

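The carousel is at its stop. The red cassette is at (319,150–236), in the middle of the open front; the tab is the lower, brighter part. Now a fit of its pose.

```bash
cat > m4.py <<'E'
from h import *
W=pickle.load(open("wrist3.pkl","rb"));p=np.load("st.npy")
c=W["color"][140:245,295:345].astype(int);m=((c[...,0]>100)&(c[...,1]<70)&(c[...,2]<70))
for y in range(0,105,6):
    x=np.flatnonzero(m[y]); 
    if len(x): print(y+140,x[0]+295,x[-1]+295, c[y,x].mean(0).round().astype(int))
def box(o,yaw,hx,hy,zs): # cassette at o; width along station x
    return [proj(W,np.r_[o,0]+Rz(yaw)@np.array([a*hy,b*hx,z]))[0].round(1).tolist() for z in zs for a,b in((1,1),(1,-1),(-1,-1),(-1,1))]
o=p[:2]+(Rz(p[2])@[-85,0,0])[:2]
print(o,p);print("tab141",box(o,p[2],6,17,[141]));print("body113",box(o,p[2],6,40,[113]))
print("tab mid side",box(o,p[2],6,17,[113]))
E
python3 m4.py
```

```text
152 313 324 [212  59  45]
158 313 324 [217  62  48]
164 313 324 [178  46  35]
170 313 324 [159  38  30]
176 313 324 [151  34  27]
182 313 325 [149  30  23]
188 313 325 [155  33  25]
194 313 325 [154  34  26]
200 313 325 [153  31  24]
206 313 325 [153  32  23]
212 313 325 [152  31  23]
218 313 325 [149  30  23]
224 314 323 [156  32  23]
230 314 323 [155  32  26]
[ 484.08572761 -134.05154803] [ 5.67578567e+02 -1.49987223e+02 -1.88594526e-01]
tab141 [[309.1, 181.8], [323.5, 181.9], [323.0, 221.6], [309.1, 221.5]]
body113 [[309.8, 152.0], [323.3, 152.1], [322.3, 238.1], [309.8, 238.0]]
tab mid side [[309.8, 178.0], [323.0, 178.1], [322.6, 214.6], [309.8, 214.5]]
```

move_arm --plan '[{"tx":1.5,"ty":0.06,"tz":0,"wx":0,"wy":0,"wz":0},{"tx":1.5,"ty":0.06,"tz":0,"wx":0,"wy":0,"wz":0},{"tx":0,"ty":0,"tz":2,"wx":0,"wy":0,"wz":0},{"tx":0,"ty":0,"tz":2.5,"wx":0,"wy":0,"wz":0},{"tx":0,"ty":0,"tz":2.5,"wx":0,"wy":0,"wz":0},{"tx":0,"ty":0,"tz":2.5,"wx":0,"wy":0,"wz":0},{"tx":0,"ty":0,"tz":2.5,"wx":0,"wy":0,"wz":0},{"tx":0,"ty":0,"tz":1.5,"wx":0,"wy":0,"wz":0},{"tx":0,"ty":0,"tz":0.8,"wx":0,"wy":0,"wz":0},{"tx":0,"ty":0,"tz":0,"wx":0,"wy":0,"wz":0},{"tx":0,"ty":0,"tz":0,"wx":0,"wy":0,"wz":0}]'

```text
time_s: 8.53
ee_pos: [485.7, -137.1, 109.8]
ee_rot: [180.0, -0.0, -10.4]
force: [-0.7, -0.3, 0.6]
gripper_width: 49.9
gripper_force: 0.0
```

move_arm --plan '[{"tx":0,"ty":0,"tz":0,"wx":0,"wy":0,"wz":0},{"tx":0,"ty":0,"tz":0,"wx":0,"wy":0,"wz":0},{"tx":0,"ty":0,"tz":0,"wx":0,"wy":0,"wz":0},{"tx":0,"ty":0,"tz":0,"wx":0,"wy":0,"wz":0},{"tx":0,"ty":0,"tz":0,"wx":0,"wy":0,"wz":0},{"tx":0,"ty":0,"tz":0,"wx":0,"wy":0,"wz":0},{"tx":0,"ty":0,"tz":0,"wx":0,"wy":0,"wz":0},{"tx":0,"ty":0,"tz":0,"wx":0,"wy":0,"wz":0},{"tx":0,"ty":0,"tz":0,"wx":0,"wy":0,"wz":0}]' --gripper 0.3 --force 25

```text
time_s: 9.28
ee_pos: [484.6, -136.8, 109.9]
ee_rot: [-180.0, -0.0, -10.4]
force: [-0.4, 0.5, 1.4]
gripper_width: 11.9
gripper_force: 25.0
```

The tab is gripped (11.9 mm). Lifting.

move_arm --plan '[{"tx":0,"ty":0,"tz":-0.8,"wx":0,"wy":0,"wz":0},{"tx":0,"ty":0,"tz":-0.8,"wx":0,"wy":0,"wz":0},{"tx":0,"ty":0,"tz":-0.8,"wx":0,"wy":0,"wz":0},{"tx":0,"ty":0,"tz":-0.8,"wx":0,"wy":0,"wz":0},{"tx":0,"ty":0,"tz":-1.2,"wx":0,"wy":0,"wz":0},{"tx":0,"ty":0,"tz":-1.6,"wx":0,"wy":0,"wz":0},{"tx":0,"ty":0,"tz":-2,"wx":0,"wy":0,"wz":0},{"tx":0,"ty":0,"tz":-2,"wx":0,"wy":0,"wz":0},{"tx":0,"ty":0,"tz":-2,"wx":0,"wy":0,"wz":0},{"tx":0,"ty":0,"tz":-2,"wx":0,"wy":0,"wz":0},{"tx":0,"ty":0,"tz":-2,"wx":0,"wy":0,"wz":0},{"tx":0,"ty":0,"tz":-1,"wx":0,"wy":0,"wz":0}]'

```text
time_s: 10.28
ee_pos: [485.4, -137.2, 283.1]
ee_rot: [180.0, -0.3, -10.4]
force: [0.8, -0.9, -1.1]
gripper_width: 12.2
gripper_force: 25.0
```

```bash
cat > m5.py <<'E'
from h import *
from scipy.spatial.transform import Rotation as Ro
S=pickle.load(open("scene0.pkl","rb"));D=pickle.load(open("side0.pkl","rb"))
sc=lambda x,y:(430+x/5,95+y/5); dc=lambda x,y:(135+(x-400)/5,330+y/5)
def plane(f,uv,z): return least_squares(lambda q:proj(f,[q[0],q[1],z])[0]-uv,[500,500]).x
L,T,R,B=[plane(S,sc(*q),18) for q in((30,423),(152,345),(278,457),(154,528))]
print("foot",L,T,R,B,"centre",(L+T+R+B)/4)
for a,b in((L,T),(B,R),(L,B),(T,R)): d=b-a;print(np.linalg.norm(d).round(1),np.degrees(np.arctan2(d[1],d[0])).round(1))
# rigid box fit: centre(3), yaw, tilt, s = distance from box centre to ring centre
obs=[("FR",(137,133),(655,150)),("FL",(208,190),(565,82)),("BR",(208,83),(552,220)),("BL",(277,143),(460,153)),("ring",(116,219),(676,115))]
def pts(p):
    Rm=Ro.from_euler("ZY",[p[3],p[4]]).as_matrix() # local x back, looks along -x
    # tilt downwards: forward -x must gain -z
    sx,sy,sz=27.5,29,26
    loc={"FR":(-sx,1,sz),"FL":(-sx,-1,sz),"BR":(sx,1,sz),"BL":(sx,-1,sz),"ring":(-p[5],0,0)}
    return Rm,{k:p[:3]+Rm@np.array([v[0],v[1]*sy if k!="ring" else 0,v[2]]) for k,v in loc.items()}
def res(p):
    _,q=pts(p);return np.concatenate([np.r_[proj(S,q[n])[0]-sc(*a),proj(D,q[n])[0]-dc(*b)] for n,a,b in obs]+[[ (p[5]-60)/50]])
r=least_squares(res,[521,537,265,np.radians(92),-.18,60]);p=r.x
Rm,q=pts(p);print(p,np.degrees(p[3]));print(res(p)[:-1].reshape(-1,4).round(1).tolist());print(Rm.round(3))
print("ring",q["ring"]);f=-Rm[:,0];foc=q["ring"]+150*f;print("fwd",f,"focus",foc,"TCP",foc+39.4*Rm[:,2])
E
python3 m5.py
```

```text
foot [472.64094865 503.98321758] [462.22624445 614.42582091] [579.77750503 619.69903103] [582.50359565 515.09881507] centre [524.28707345 563.30172115]
110.9 95.4
104.6 91.5
110.4 5.8
117.7 2.6
[ 5.20158143e+02  5.37587043e+02  2.65161247e+02  1.62305281e+00
 -1.86198420e-01  6.01591461e+01] 92.99407602843587
[[-1.8, 0.0, 0.0, -0.1], [-1.6, 0.5, -0.2, -0.8], [-1.1, -0.4, -1.3, 1.5], [-0.4, -0.7, -1.2, -0.4], [0.2, 0.9, -0.6, -0.4]]
[[-0.051 -0.999  0.01 ]
 [ 0.981 -0.052 -0.185]
 [ 0.185  0.     0.983]]
ring [523.24610416 478.54844288 254.02432301]
fwd [ 0.05132987 -0.98137364 -0.18512437] focus [530.94558432 331.34239761 226.25566727] TCP [531.32656446 324.05845398 264.9746422 ]
```

move_arm --plan '[{"tx":0,"ty":0,"tz":0,"wx":0,"wy":0,"wz":-0.06},{"tx":0,"ty":0,"tz":0,"wx":0,"wy":0,"wz":-0.114},{"tx":0,"ty":0,"tz":0,"wx":0,"wy":0,"wz":-0.06},{"tx":0.44,"ty":-1.5,"tz":0.11,"wx":0,"wy":0,"wz":0},{"tx":0.44,"ty":-2.5,"tz":0.11,"wx":0,"wy":0,"wz":0},{"tx":0.44,"ty":-3.2,"tz":0.11,"wx":0,"wy":0,"wz":0},{"tx":0.44,"ty":-3.2,"tz":0.11,"wx":0,"wy":0,"wz":0},{"tx":0.44,"ty":-3.2,"tz":0.11,"wx":0,"wy":0,"wz":0},{"tx":0.44,"ty":-3.2,"tz":0.11,"wx":0,"wy":0,"wz":0},{"tx":0.44,"ty":-3.2,"tz":0.11,"wx":0,"wy":0,"wz":0},{"tx":0.44,"ty":-3.2,"tz":0.11,"wx":0,"wy":0,"wz":0},{"tx":0.44,"ty":-3.2,"tz":0.11,"wx":0,"wy":0,"wz":0}]'

```text
time_s: 11.28
ee_pos: [510.1, 130.3, 269.9]
ee_rot: [180.0, 0.0, 3.0]
force: [-0.4, -0.9, -0.5]
gripper_width: 11.6
gripper_force: 25.0
```

move_arm --plan '[{"tx":0.44,"ty":-3.2,"tz":0.11,"wx":0,"wy":0,"wz":0},{"tx":0.44,"ty":-3.2,"tz":0.11,"wx":0,"wy":0,"wz":0},{"tx":0.44,"ty":-3.2,"tz":0.11,"wx":0,"wy":0,"wz":0},{"tx":0.44,"ty":-3.2,"tz":0.11,"wx":0,"wy":0,"wz":0},{"tx":0.44,"ty":-3.2,"tz":0.11,"wx":0,"wy":0,"wz":0},{"tx":0.44,"ty":-2.3,"tz":0.11,"wx":0,"wy":0,"wz":0},{"tx":0.44,"ty":-1.1,"tz":0.11,"wx":0,"wy":0,"wz":0},{"tx":0,"ty":0,"tz":0,"wx":0.06,"wy":0,"wz":0},{"tx":0,"ty":0,"tz":0,"wx":0.07,"wy":0,"wz":0},{"tx":0,"ty":0,"tz":0,"wx":0.055,"wy":0,"wz":0},{"tx":0,"ty":0,"tz":0,"wx":0,"wy":0,"wz":0},{"tx":0,"ty":0,"tz":0,"wx":0,"wy":0,"wz":0}]'

```text
time_s: 12.28
ee_pos: [531.4, 322.7, 262.1]
ee_rot: [-169.5, 0.0, 2.9]
force: [0.3, 0.6, -1.0]
gripper_width: 11.9
gripper_force: 25.0
```

```bash
python3 - <<'E'
from workcell import env, grab_frame
import cv2, pickle, numpy as np
s=env.state();print(s["time_s"],s["ee_pos"],s["ee_rot"],s["gripper_width"],s["gripper_force"],s["force"])
ims=[]
for n in("scene","side"):
    f=grab_frame(n); pickle.dump(f,open(n+"4.pkl","wb")); ims.append(f["color"][:,:,::-1])
c=lambda im,x,y:cv2.resize(im[y:y+120,x:x+100],(400,480),interpolation=cv2.INTER_CUBIC)
cv2.imwrite("pics/end.png",np.hstack([c(ims[0],385,90),c(ims[1],150,290)]))
E
```

```text
12.2833 [531.37837108 322.69051306 262.14796459] [-1.69502235e+02  1.71254203e-02  2.85632215e+00] 11.946268344373395 24.990077801048756 [ 0.30598923  0.60266333 -1.00347389]
```

View pics/end.png

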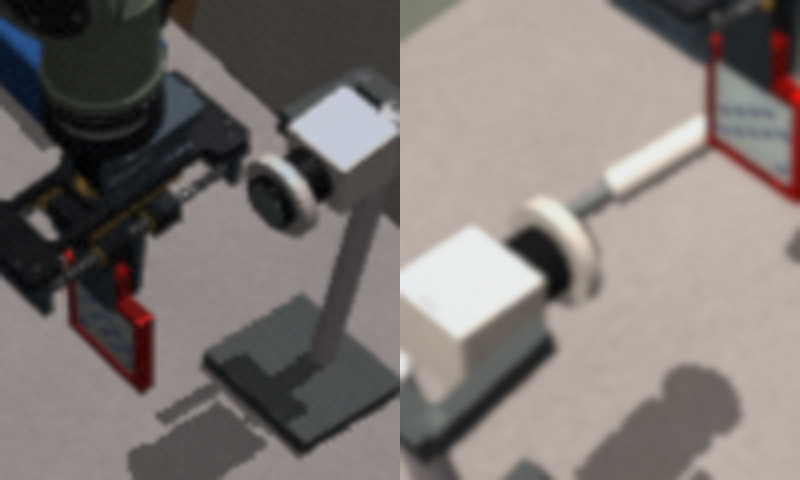

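The red cassette hangs upright between the fingers in front of the lens, clear of the camera, with both frame sides vertical. I'll compare its observed corners with the prediction.

```bash
python3 - <<'E'
from h import *
from workcell import env
from scipy.spatial.transform import Rotation as Ro
s=env.state();R=Ro.from_euler("xyz",s["ee_rot"],degrees=True).as_matrix();t=s["ee_pos"];print(s["time_s"],t,s["ee_rot"])
w=t+R[:,2]*39.4;print("window",w,"target",[530.9,331.3,226.3])
for n,o in(("scene",(385,90)),("side",(150,290))):
    f=pickle.load(open(n+"4.pkl","rb"))
    for z in(42.5,-42.5):
        for x in(-40,40): 
            print(n,"top" if z<0 and 0 else ("bottom" if z>0 else "top"),x,[((proj(f,w+R@[x,y,z])[0]-o)*4).round().tolist() for y in(-6,6)])
    print("ring",((proj(f,[523.2,478.5,254])[0]-o)*4).round())
E
```

```text
12.3833 [531.33822516 323.97033691 262.26360794] [-1.69464774e+02 -1.30528291e-02  2.95467325e+00]
window [530.97570654 331.16511123 223.52778727] target [530.9, 331.3, 226.3]
scene bottom -40 [[79.0, 314.0], [66.0, 323.0]]
scene bottom 40 [[152.0, 384.0], [139.0, 393.0]]
scene top -40 [[76.0, 242.0], [62.0, 252.0]]
scene top 40 [[152.0, 313.0], [138.0, 323.0]]
ring [274. 199.]
side bottom -40 [[395.0, 203.0], [409.0, 193.0]]
side bottom 40 [[302.0, 138.0], [316.0, 128.0]]
side top -40 [[400.0, 101.0], [414.0, 90.0]]
side top 40 [[302.0, 36.0], [317.0, 26.0]]
ring [158. 250.]
```

move_arm --plan '[{"tx":0,"ty":0,"tz":-0.25,"wx":0,"wy":0,"wz":0},{"tx":0,"ty":0,"tz":0,"wx":0,"wy":0,"wz":0},{"tx":0,"ty":0,"tz":0,"wx":0,"wy":0,"wz":0},{"tx":0,"ty":0,"tz":0,"wx":0,"wy":0,"wz":0},{"tx":0,"ty":0,"tz":0,"wx":0,"wy":0,"wz":0},{"tx":0,"ty":0,"tz":0,"wx":0,"wy":0,"wz":0}]'

```text
time_s: 12.88
ee_pos: [531.1, 323.9, 264.5]
ee_rot: [-169.4, 0.0, 3.0]
force: [0.1, -0.8, -0.8]
gripper_width: 12.3
gripper_force: 25.0
```

```bash
python3 -c "
from workcell import env
print(env.state()['ee_pos'],env.state()['gripper_force']);print(env.job_done())"
```

```text
[531.13501688 323.8537816  264.50163266] 24.990149158984423
the job is handed in; nothing more can be done
None
```

I turned the carousel to its stop and handed the job in with the red cassette still gripped in front of the inspection camera; by my measurements its window is within a few mm of the 15 cm point, but no verdict came back.

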